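# Set out the felt polishing wheels by size

## Task

Set out the four off-white felt polishing wheels for the day's work: lay one flat on each round black pad of the wooden strip, in order of size, with the smallest on the pad next to the cream switch box and the largest on the pad farthest from it. Centre each wheel on its pad and leave it lying there.

Things in the scene. Friction and masses are not known exactly. Their poses are not given: they have to be found in the camera images.
- wheel_28: the smallest of four loose off-white hard-felt polishing wheels, plain rigid discs lying flat on the table: 28 mm across, 30 mm thick, with a 15 mm brown hub and a small dark hole in the middle of the top. Origin: centre of the underside; z is the disc's axis, up at the start.
- wheel_38: the second smallest of four loose off-white hard-felt polishing wheels, plain rigid discs lying flat on the table: 38 mm across, 30 mm thick, with a 15 mm brown hub and a small dark hole in the middle of the top. Origin: centre of the underside; z is the disc's axis, up at the start.
- wheel_48: the second largest of four loose off-white hard-felt polishing wheels, plain rigid discs lying flat on the table: 48 mm across, 30 mm thick, with a 15 mm brown hub and a small dark hole in the middle of the top. Origin: centre of the underside; z is the disc's axis, up at the start.
- wheel_58: the largest of four loose off-white hard-felt polishing wheels, plain rigid discs lying flat on the table: 58 mm across, 30 mm thick, with a 15 mm brown hub and a small dark hole in the middle of the top. Origin: centre of the underside; z is the disc's axis, up at the start.
- pad_a: one of four identical round black rubber pads, 68 mm across, 4 mm thick, fixed about 85 mm apart in a row on a wooden strip (84 x 340 x 10 mm, fixed); its top stands 14 mm above the table. The letters say nothing about the order in the row, which differs at every start. Origin: centre of the pad's underside, 10 mm above the table; z up.
- pad_b: one of four identical round black rubber pads, 68 mm across, 4 mm thick, fixed about 85 mm apart in a row on a wooden strip (84 x 340 x 10 mm, fixed); its top stands 14 mm above the table. The letters say nothing about the order in the row, which differs at every start. Origin: centre of the pad's underside, 10 mm above the table; z up.
- pad_c: one of four identical round black rubber pads, 68 mm across, 4 mm thick, fixed about 85 mm apart in a row on a wooden strip (84 x 340 x 10 mm, fixed); its top stands 14 mm above the table. The letters say nothing about the order in the row, which differs at every start. Origin: centre of the pad's underside, 10 mm above the table; z up.
- pad_d: one of four identical round black rubber pads, 68 mm across, 4 mm thick, fixed about 85 mm apart in a row on a wooden strip (84 x 340 x 10 mm, fixed); its top stands 14 mm above the table. The letters say nothing about the order in the row, which differs at every start. Origin: centre of the pad's underside, 10 mm above the table; z up.
- switch_box: cream box with a white rocker switch on top, 70 x 60 mm and 41 mm high, fixed at one end of the row of pads, its centre about 88 mm from the centre of the nearest pad; which end differs at every start (a 58 mm square steel block with dimples, 40 mm high, stands at the other end). Origin: centre of its underside; z up.
Not all that is in view belongs to the job. What is shaped like the wheel_48 but blue, green or pink is not meant.

How it is judged:
At the end, for the whole second after the job is handed in: Each wheel lies flat (within 0.15 rad) and at rest on a pad of the strip, its centre within 15 mm of the pad's centre; counted from the switch box the row is 28, 38, 48, 58 mm ((horizontal distance between wheel_28 and pad_a below 0.015 m or horizontal distance between wheel_28 and pad_b below 0.015 m or horizontal distance between wheel_28 and pad_c below 0.015 m or horizontal distance between wheel_28 and pad_d below 0.015 m) and horizontal distance between wheel_28 and switch_box between 0.045 and 0.13 m and height (world z) of wheel_28 between 0.01 and 0.05 m and angle between the z axis of each of wheel_28, wheel_38, wheel_48, wheel_58 and the z axis of pad_a, either way round below 0.15 rad and linear speed of each of wheel_28, wheel_38, wheel_48, wheel_58 below 0.02 m/s and angular speed of each of wheel_28, wheel_38, wheel_48, wheel_58 below 0.3 rad/s and (horizontal distance between wheel_38 and pad_a below 0.015 m or horizontal distance between wheel_38 and pad_b below 0.015 m or horizontal distance between wheel_38 and pad_c below 0.015 m or horizontal distance between wheel_38 and pad_d below 0.015 m) and horizontal distance between wheel_38 and switch_box between 0.13 and 0.215 m and height (world z) of wheel_38 between 0.01 and 0.05 m and (horizontal distance between wheel_48 and pad_a below 0.015 m or horizontal distance between wheel_48 and pad_b below 0.015 m or horizontal distance between wheel_48 and pad_c below 0.015 m or horizontal distance between wheel_48 and pad_d below 0.015 m) and horizontal distance between wheel_48 and switch_box between 0.215 and 0.3 m and height (world z) of wheel_48 between 0.01 and 0.05 m and (horizontal distance between wheel_58 and pad_a below 0.015 m or horizontal distance between wheel_58 and pad_b below 0.015 m or horizontal distance between wheel_58 and pad_c below 0.015 m or horizontal distance between wheel_58 and pad_d below 0.015 m) and horizontal distance between wheel_58 and switch_box between 0.3 and 0.385 m and height (world z) of wheel_58 between 0.01 and 0.05 m); the robot touches nothing.
It also fails if it takes over 83 s, if anything falls off the work surface, if the arm or the gripper's body presses on something with over 40 N, if the wrist force passes 120 N, or if a joint passes its speed limit or range.

## Robot

A 6-joint arm with a two-finger parallel gripper is mounted at the origin on the work surface. World frame = base frame: x ahead of the robot, y to its left, z up, the work surface at z = 0. Lengths are in m, angles in rad, forces in N, time in s.
With the tool pointing down it reaches from about 0.375 to 0.75 m from the base axis. Payload 9 kg.
Tool frame: the origin (TCP) lies on the centre line of the jaws, within the pads' length; the fingertips stand manip.nose_length ahead of it and the grasp point (between the pads) lies 11 mm behind it (manip.nose_length is the distance from the TCP to the fingertips, in m); z points along the fingers, y is the line along which they close (so a half turn about z gives the same grasp; the last joint's range is limited). The gripper opens to 85 mm and grips with 20 to 120 N. Pads are 22 mm wide; open, the fingers measure 114 mm over their backs; the gripper's body (76 mm by 85 mm) begins 54 mm behind the grasp point. The pads swing forward as they close: fully open they stand 13 mm farther back than shut.
Start: joints at [-0.218, 0.104, 0.097, 1.564, 0, 1.353], TCP at [0.6, 0, 0.239] pointing down, gripper open.
Joint ranges: [-2.99, 2.99], [-0.84, 1.86], [-1.1, 1.16], [-1.84, 2.11], [-1.51, 1.56], [-3.14, 3.14]. Speed limits (rad/s): [2.22, 2.22, 2.57, 3.14, 3.14, 3.14].

## Interface

Orientations are given as a unit quaternion [x, y, z, w].
In Python, from bench import manip, vision gives the robot as it stands. The module is installed in compiled form; this text tells all that it offers.
- The arm moves only by the tool servo_tool, never from a script. Its argument "deltas" is a list of rows, each a list of 3 entries, a list of its own where there are three numbers: the shift along the tool's x, y, z as a fraction of full scale, then the turn, a rotation vector about the tool's x, y, z as a fraction of full scale, then the closure, from 0 (fully open) to 1 (shut). In form: [[[x, y, z], [ax, ay, az], fingers], ...]. A call has 1 to 20 rows; each row is the pose to reach, as a shift and turn from the pose commanded when the call began, along the tool's axes at that moment, turning the shorter way round; what a row does not reach only later rows make up. Full scale, the value 1, is 0.25 m for a shift and 180 degrees for a turn. A row lasts 1/12 s, in which the tool goes at most 41.7 mm and 7.16 degrees, less where a joint would pass 70% of its speed; a pose out of reach is approached as far as the arm can. A call with a number of a shift or a turn outside -1 to 1 is refused whole. A call with a gripper value outside its range is refused whole. The fingers move at their own pace and stop on an object; "squeeze" is the grip in N (left out, the last holds). Time passes only in rows, so rows that repeat a pose let the fingers close. It gives the time, the measured TCP pose, the force and the opening at its end, in the units of the state.
- manip.observe(): the state, without advancing time (a new reading comes with each control period).
- vision.camera(name): name is "scene" or "side" or "wrist"; returns a dict with "image" (420x560x3 uint8, red, green, blue), "fx", "fy", "cx", "cy" (pixels), "origin" and "attitude" of the camera in the world. Camera axes: x right, y down, z forward; pixel columns grow to the right and rows downward; lengths in m; the calibration is good to about 2 mm. A picture is of the moment at which its call begins. There is no depth.
- manip.finish_job(): hands the job in, once; it reports no verdict.
The state is a dict: "clock": time; "q": joint angles; "qd": joint speeds; "joint_torque": joint torques, N m; "tcp_pos": TCP position; "tool_rot": TCP orientation; "force": force on the tool from outside, world axes, zero at the start; "torque": the same for the moment, N m; "grip_width": finger opening in m.
Only numpy, scipy, OpenCV 4.12 (cv2) and the standard library are available. Lean on these libraries where they do the work, as an engineer would, in place of code of your own. Each camera call takes 0.05 s, during which the arm holds its last target. There are 200 camera calls.

## Working session

There is one attempt and no reset: what is moved stays moved. The work goes in short steps, Python scripts to look and compute and a tool call to move; the robot and the scene stay as the last step left them, time stands still between calls to the robot, and variables do not carry over. Pictures are saved under pics/ and viewed, on a budget of 14 in all, crops included, one or two more only if the job needs it, and the job is handed in when it is done.

Besides the shell and the picture viewer there is one more tool, called after "Call:" as name(argument=value, ...), one argument or row to a line, values as JSON. servo_tool: Moves the arm, as the interface text tells. Shift numbers are shares of 0.25 m and turn numbers shares of 180 degrees, none past 1 either way. Its arguments: {"type":"object","properties":{"deltas":{"type":"array","items":{"type":"array"}},"squeeze":{"type":"number"}},"required":["deltas"]}

```bash
mkdir -p pics; python3 - <<'E'
from bench import manip, vision
import cv2
print(manip.nose_length, manip.observe())
for n in ["scene","side"]:
    c=vision.camera(n); cv2.imwrite(f"pics/{n}0.png",cv2.resize(c["image"][:,:,::-1],(800,600),interpolation=cv2.INTER_CUBIC))
    print(n,{k:v for k,v in c.items() if k!="image"})
E
```

```text
0.008 {'clock': 0.0, 'q': array([-2.17722277e-01,  1.04714262e-01,  9.64887855e-02,  1.56389234e+00,
        1.22064643e-05,  1.35310523e+00]), 'qd': array([ 1.48904144e-04,  4.41491747e-04,  7.85936240e-04,  1.32442597e-04,
       -1.88436029e-03,  9.47841384e-05]), 'joint_torque': array([ 7.03431251e-04, -5.56934094e+01,  5.03644359e+01,  1.70058967e-02,
       -2.22691165e-04, -8.28643181e-07]), 'tcp_pos': array([5.99688433e-01, 6.87879973e-05, 2.38524294e-01]), 'tool_rot': array([ 7.07117653e-01,  7.07095600e-01, -3.50126710e-04, -5.60382898e-04]), 'force': array([-0.50355043, -0.10489394, -0.64593623]), 'torque': array([-0.02514475, -0.007466  , -0.02929274]), 'grip_width': 0.08521497676972477}
scene {'fx': 444.81278549169235, 'fy': 444.81278549169235, 'cx': 283.478900506867, 'cy': 218.91867326042285, 'origin': array([ 0.96540755, -0.67866962,  0.57033683]), 'attitude': array([ 0.83443075,  0.27673769, -0.14097946, -0.45526516])}
side {'fx': 387.4908969182557, 'fy': 387.4908969182557, 'cx': 283.62997078589456, 'cy': 214.46271895228247, 'origin': array([0.19275445, 0.5215842 , 0.51895679]), 'attitude': array([-0.2213032 ,  0.87205247, -0.42392948,  0.10408257])}
```

View pics/scene0.png

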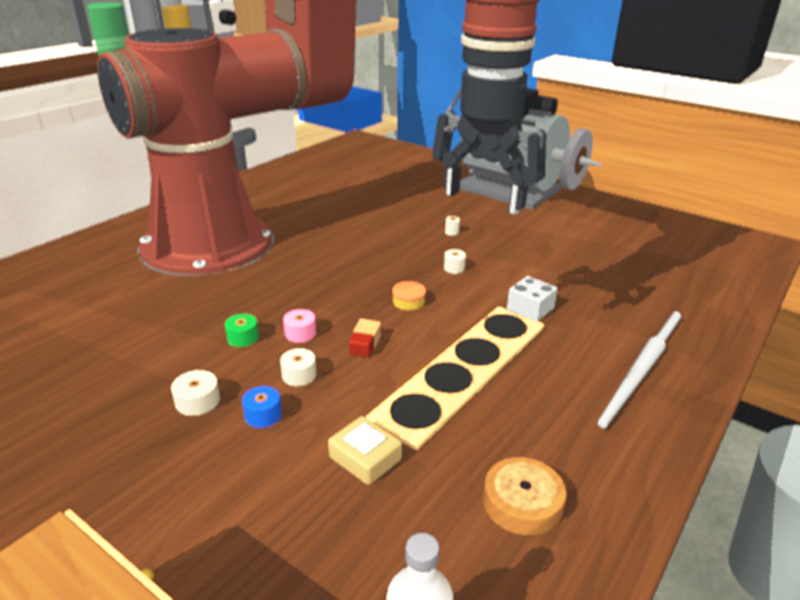

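View pics/side0.png

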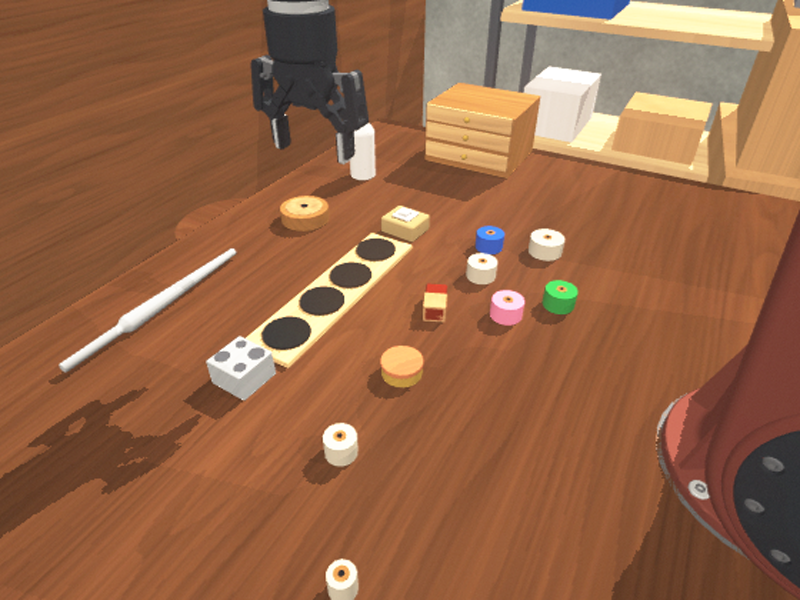

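Scene view (800×600): the wheels are 28 at (453,225), 38 at (455,260), 48 at (298,367) and 58 at (195,392). The pads are at (506,326), (478,352), (448,377) and (415,411), with the switch box at (365,447). Blue, green and pink discs and the orange discs aren't part of the job. Next I'll measure.

```bash
cat > h.py <<'E'
from bench import manip, vision
import cv2, numpy as np
from scipy.spatial.transform import Rotation as R
def ray(c,u,v,z):
    d=R.from_quat(c["attitude"]).apply([(u-c["cx"])/c["fx"],(v-c["cy"])/c["fy"],1]); o=c["origin"]
    return (o+d*(z-o[2])/d[2])[:2]
def proj(c,p):
    q=R.from_quat(c["attitude"]).inv().apply(np.array(p)-c["origin"])
    return np.array([c["fx"]*q[0]/q[2]+c["cx"],c["fy"]*q[1]/q[2]+c["cy"]])
def blobs(m,amin,amax=1e9):
    n,l,s,ce=cv2.connectedComponentsWithStats(m.astype(np.uint8)); 
    return [(ce[i],s[i,4],s[i,:4]) for i in range(1,n) if amin<=s[i,4]<=amax]
def masks(im):
    h=cv2.cvtColor(im,cv2.COLOR_RGB2HSV).astype(int)
    return dict(felt=(h[...,1]<60)&(h[...,2]>150), black=(h[...,2]<50), hub=(h[...,0]<22)&(h[...,1]>120)&(h[...,2]>150), hsv=h)
def wheels(c):
    m=masks(c["image"]); f=cv2.morphologyEx(m["felt"].astype(np.uint8),cv2.MORPH_OPEN,np.ones((2,2)))
    out=[]
    for ce,a,b in blobs(f,60,3000):
        # fit: fill hole = hub, centroid of the non-felt pixels enclosed
        sub=np.zeros(f.shape,np.uint8); x,y,w,hh=b; sub[y:y+hh,x:x+w]=f[y:y+hh,x:x+w]
        cs,hi=cv2.findContours(sub,cv2.RETR_CCOMP,cv2.CHAIN_APPROX_NONE)
        hol=[k for k in range(len(cs)) if hi[0][k][3]>=0 and cv2.contourArea(cs[k])>4]
        if hol:
            k=max(hol,key=lambda k:cv2.contourArea(cs[k])); M=cv2.moments(cs[k]); out.append((a,M["m10"]/M["m00"],M["m01"]/M["m00"],b))
    return out
E
python3 - <<'E'
from h import *
for n in ["scene","side"]:
    c=vision.camera(n); print(n)
    for a,u,v,b in wheels(c): print(" wheel",a,b,np.round([u/.7,v/.7]),np.round(ray(c,u,v,.030),4), np.round(ray(c,u,v,.044),4))
    for ce,a,b in blobs(masks(c["image"])["black"],150,3000): print(" black",a,np.round(ce/.7),np.round(ray(c,*ce,.014),4))
    for x in(.55,.65):
        for z in (.19,.22,.2305,.2435): print(" tip",x,z,np.round(proj(c,[x,0,z])/.7))
E
```

```text
scene
 wheel 739 [356 194  35  32] [522. 289.] [0.5937 0.1733] [0.6033 0.1513]
 wheel 160 [200 219  21  11] [300. 318.] [ 0.3653 -0.1146] [ 0.3809 -0.1292]
 wheel 488 [198 245  24  26] [299. 359.] [ 0.4356 -0.1903] [ 0.4494 -0.2029]
 wheel 773 [121 261  33  30] [195. 384.] [ 0.3661 -0.3122] [ 0.3816 -0.3217]
 wheel 724 [503 297  33  42] [736. 438.] [0.9646 0.0167] [ 0.9646 -0.0014]
 black 178 [530. 102.] [0.0409 1.3056]
 black 156 [490. 125.] [0.0646 0.9943]
 black 426 [759. 417.] [0.9794 0.097 ]
 tip 0.55 0.19 [448. 230.]
 tip 0.55 0.22 [449. 210.]
 tip 0.55 0.2305 [450. 203.]
 tip 0.55 0.2435 [450. 194.]
 tip 0.65 0.19 [513. 251.]
 tip 0.65 0.22 [515. 230.]
 tip 0.65 0.2305 [516. 223.]
 tip 0.65 0.2435 [517. 213.]
side
 wheel 2342 [297   0  48  89] [471.  17.] [ 1.1781 -1.9037] [ 1.1499 -1.8342]
 wheel 591 [349  16  18  49] [505.  66.] [ 0.7913 -1.2662] [ 0.7741 -1.215 ]
 wheel 2772 [368  30  70  75] [610. 116.] [ 0.399  -0.9698] [ 0.3931 -0.9271]
 wheel 238 [373 161  23  17] [548. 238.] [ 0.3607 -0.308 ] [ 0.3559 -0.2842]
 wheel 178 [329 178  20  13] [483. 262.] [ 0.4295 -0.1871] [ 0.4228 -0.1668]
 wheel 202 [346 204  22  14] [509. 300.] [ 0.3595 -0.1112] [ 0.3547 -0.0931]
 wheel 97 [188 212  21  15] [293. 307.] [0.6237 0.0511] [0.6113 0.0646]
 wheel 1313 [146 227  48  54] [258. 354.] [0.6034 0.1519] [0.5917 0.1625]
 wheel 486 [227 297  24  30] [341. 437.] [0.4369 0.2115] [0.43   0.2204]
 wheel 365 [229 393  22  27] [342. 574.] [0.3519 0.3374] [0.3474 0.3427]
 black 170 [282. 111.] [ 1.1759 -0.6233]
 black 254 [778. 557.] [0.0065 0.1226]
 tip 0.55 0.19 [350. 202.]
 tip 0.55 0.22 [349. 180.]
 tip 0.55 0.2305 [348. 172.]
 tip 0.55 0.2435 [348. 162.]
 tip 0.65 0.19 [287. 185.]
 tip 0.65 0.22 [284. 164.]
 tip 0.65 0.2305 [283. 156.]
 tip 0.65 0.2435 [281. 146.]
```

```bash
python3 - <<'E'
from h import *
for n,pts in [("scene",[(506,326),(478,352),(448,377),(415,411),(453,219),(455,253),(299,359)]),("side",[(287,333),(322,300),(351,275),(376,249)])]:
    c=vision.camera(n); im=c["image"]; print(n)
    for p in pts[:4]:
        u,v=int(p[0]*.7),int(p[1]*.7); 
        g=im.max(2).astype(np.uint8); m=(g<70)
        for ce,a,b in blobs(m,100):
            if abs(ce-[u,v]).max()<8: print(" pad",im[v,u],a,np.round(ce/.7,1),np.round(ray(c,*ce,.014),4))
    for p in pts[4:]:
        u,v=int(p[0]*.7),int(p[1]*.7); h=masks(im)["hsv"]
        m=np.zeros(g.shape,bool); m[v-6:v+7,u-6:u+7]=1
        f=masks(im)["felt"]
        s=h[v-6:v+7,u-6:u+7,1]; print(s)
c=vision.camera("wrist"); cv2.imwrite("pics/w0.png",c["image"][:,:,::-1]); print(c["origin"],c["attitude"],c["fx"])
E
```

```text
scene
 pad [60 58 56] 318 [504.5 325.8] [0.6139 0.0811]
 pad [58 57 56] 385 [476.6 351.3] [ 0.6136 -0.003 ]
 pad [60 61 58] 468 [447.5 377.1] [ 0.6124 -0.0799]
 pad [60 58 58] 591 [414.8 410.7] [ 0.6163 -0.1638]
[[162 160 164 164 166 165 166 160 158 162 161 162 160]
 [164 163 165 165 165 168 163 164 164 165 164 164 160]
 [164 168 164 164 165 167 166 164 163 162 161 163 164]
 [166 162 132 121 131 139 138 136 140 157 165 164 161]
 [162 122  88  81 107 114 113 114 107 104 129 157 163]
 [143  91  52  58 105 122 122 120  89  64  88 138 168]
 [117  69  30  43  94 118 122 106  55  33  71 123 164]
 [112  61  24  23  40  54  59  52  28  31  71 124 165]
 [104  58  28  21  23  27  29  33  33  48  75 135 167]
 [ 97  54  30  25  27  28  31  39  45  58  79 133 166]
 [ 99  51  29  26  26  30  33  41  51  60  86 137 165]
 [ 94  49  29  27  28  30  35  44  51  57  81 139 168]
 [ 93  48  28  27  27  31  36  45  53  58  78 131 166]]
[[160 158 162 164 164 165 162 162 161 163 164 166 165]
 [160 164 167 166 165 163 166 169 167 169 164 163 164]
 [164 166 159 144 133 134 137 137 145 155 158 167 163]
 [148 1
[... 684 characters left out ...]
 14  12  12  11  12  11]
 [ 12  12  16  31  38  46  49  41  23  12  11  12  12]
 [ 11  14  36  89 104 111 121 113  64  17  11  11  12]
 [ 12  24  89 145 148 139 163 161 101  24  12  11  12]
 [ 12  31 108 161 167 161 165 145  87  22  11  12  12]
 [ 12  21  62 104 122 121 110  83  34  14  11  12  11]
 [ 11  13  21  31  39  40  32  25  13  11  11  11  11]
 [ 11  11  11  12  12  12  12  11  11  11  11  10  10]
 [ 11  11  10  10  10  10  10  10  10  11  11  11  13]
 [ 10  10  10  10  10  10  10  10  11  11  13  19  28]
 [  9  10  11  12  12  12  12  12  13  18  27  38  51]]
side
[0.59922462 0.07581776 0.37394689] [ 9.89038327e-01 -1.96715325e-04  2.49738549e-04  1.47658686e-01] 362.95160533546976
```

View pics/w0.png

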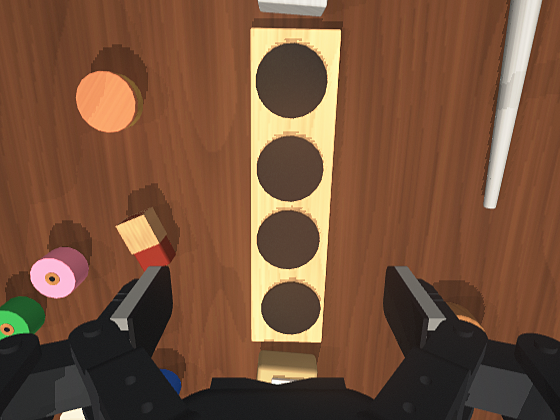

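```bash
python3 - <<'E'
from h import *
c=vision.camera("scene"); print("38",ray(c,318.3,177.4,.03),"28",ray(c,316.3,152,.03))
c=vision.camera("wrist"); g=c["image"].max(2)
for ce,a,b in blobs(g[:345]<90,1500,8000): print(a,np.round(ce),np.round(ray(c,*ce,.014),4))
E
```

```text
38 [0.43783158 0.21179001] 28 [0.34833326 0.34188647]
4020 [291.  79.] [0.6121 0.0872]
1524 [282. 177.] [ 0.6041 -0.0067]
2234 [286. 240.] [ 0.6085 -0.0759]
4157 [130. 317.] [ 0.43   -0.1713]
5273 [439. 317.] [ 0.785  -0.1709]
1679 [ 24. 308.] [ 0.3111 -0.1598]
2345 [290. 308.] [ 0.6139 -0.1592]
```

Call:
servo_tool(
  deltas=[
    [[0.846, -0.65, 0.434], [0, 0, 0], 0],
    [[0.846, -0.65, 0.434], [0, 0, 0], 0],
    [[0.846, -0.65, 0.434], [0, 0, 0], 0],
    [[0.846, -0.65, 0.434], [0, 0, 0], 0],
    [[0.846, -0.65, 0.434], [0, 0, 0], 0],
    [[0.846, -0.65, 0.434], [0, 0, 0], 0],
    [[0.846, -0.65, 0.434], [0, 0, 0], 0],
    [[0.846, -0.65, 0.434], [0, 0, 0], 0],
    [[0.846, -0.65, 0.434], [0, 0, 0], 0],
    [[0.846, -0.65, 0.434], [0, 0, 0], 0],
    [[0.846, -0.65, 0.434], [0, 0, 0], 0],
    [[0.846, -0.65, 0.434], [0, 0, 0], 0],
  ],
)

```text
clock: 1.45
tcp_pos: [0.4386, 0.2107, 0.1315]
tool_rot: [0.708, 0.707, 0.0, 0.0]
force: [0.2, -0.3, -0.2]
grip_width: 0.0854
```

```bash
cat >> h.py <<'E'
def wrist(name,z):
    c=vision.camera("wrist"); cv2.imwrite(f"pics/{name}.png",c["image"][:,:,::-1])
    s=manip.observe(); print(s["clock"],s["tcp_pos"],R.from_quat(s["tool_rot"]).as_matrix().round(3).tolist(),s["grip_width"])
    for a,u,v,b in wheels(c): print(" wheel",a,b,np.round([u,v]),np.round(ray(c,u,v,z),4))
    return c
E
python3 -c "
from h import *
wrist('w1',.03)"
```

```text
1.5 [0.4385561  0.21073203 0.13136609] [[0.002, 1.0, 0.001], [1.0, -0.002, 0.0], [0.0, 0.001, -1.0]] 0.0850733442124017
 wheel 1831 [252 182  54  51] [278. 208.] [0.4389 0.2107]
```

View pics/w1.png

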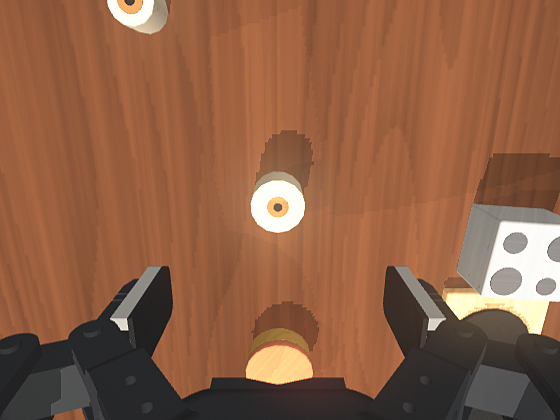

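The wheel between the fingers at (278,208) measures about 37 mm, so it is wheel_38, with wheel_28 at (130,2) beyond it. The TCP is centred on it, so I'll descend and grip.

Call:
servo_tool(
  deltas=[
    [[0, 0, 0.16], [0, 0, 0], 0],
    [[0, 0, 0.32], [0, 0, 0], 0],
    [[0, 0, 0.42], [0, 0, 0], 0],
    [[0, 0, 0.47], [0, 0, 0], 0],
    [[0, 0, 0.47], [0, 0, 0], 0],
    [[0, 0, 0.47], [0, 0, 0], 0],
    [[0, 0, 0.47], [0, 0, 0], 0.7],
    [[0, 0, 0.47], [0, 0, 0], 1],
    [[0, 0, 0.47], [0, 0, 0], 1],
    [[0, 0, 0.47], [0, 0, 0], 1],
    [[0, 0, 0.47], [0, 0, 0], 1],
    [[0, 0, 0.47], [0, 0, 0], 1],
    [[0, 0, 0.47], [0, 0, 0], 1],
    [[0, 0, 0.47], [0, 0, 0], 1],
  ],
  squeeze=40,
)

```text
clock: 2.67
tcp_pos: [0.4384, 0.2116, 0.0146]
tool_rot: [0.707, 0.707, 0.001, 0.001]
force: [-1.0, -0.6, 5.8]
grip_width: 0.0364
```

Call:
servo_tool(
  deltas=[
    [[0, 0, -0.1], [0, 0, 0], 1],
    [[0, 0, -0.25], [0, 0, 0], 1],
    [[0, 0, -0.4], [0, 0, 0], 1],
    [[-0.1, 0.08, -0.44], [0, 0, 0], 1],
    [[-0.23, 0.2, -0.44], [0, 0, 0], 1],
    [[-0.36, 0.31, -0.44], [0, 0, 0], 1],
    [[-0.49, 0.42, -0.44], [0, 0, 0], 1],
    [[-0.62, 0.53, -0.44], [0, 0, 0], 1],
    [[-0.75, 0.63, -0.44], [0, 0, 0], 1],
    [[-0.88, 0.69, -0.44], [0, 0, 0], 1],
    [[-0.9, 0.69, -0.44], [0, 0, 0], 1],
    [[-0.9, 0.69, -0.44], [0, 0, 0], 1],
    [[-0.9, 0.69, -0.44], [0, 0, 0], 1],
  ],
)

```text
clock: 3.75
tcp_pos: [0.6098, -0.0134, 0.1233]
tool_rot: [0.707, 0.707, 0.0, -0.0]
force: [-0.1, 0.2, -0.2]
grip_width: 0.0367
```

```bash
python3 - <<'E'
from h import *
c=wrist('w2',.03); g=c["image"].max(2)
for ce,a,b in blobs(g<90,300,9000): print(a,np.round(ce),b,np.round(ray(c,*ce,.014),4))
E
```

```text
3.8 [ 0.60964087 -0.01269326  0.12341475] [[-0.0, 1.0, -0.0], [1.0, 0.0, 0.0], [0.0, -0.0, -1.0]] 0.036363230599735695
2954 [37. 31.] [ 0  0 71 88] [0.4613 0.0985]
561 [365.  13.] [354   0  31  34] [0.6623 0.1081]
6119 [280. 188.] [233 136  97  93] [ 0.6112 -0.0012]
```

View pics/w2.png

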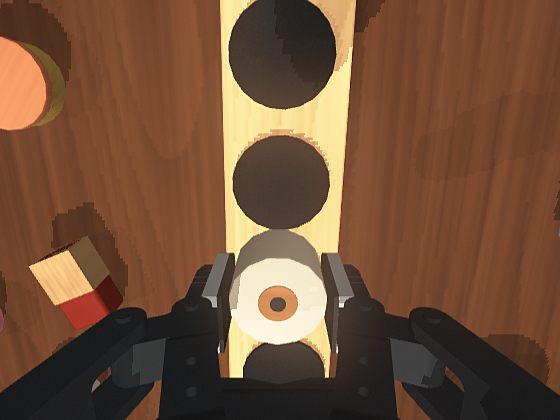

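The 38 wheel is held level and centred in the jaws, with pad 3 at (281,182) and pad 4 at (283,52). I'll place it on pad 2.

Call:
servo_tool(
  deltas=[
    [[-0.12, 0.01, 0], [0, 0, 0], 1],
    [[-0.24, 0.01, 0.05], [0, 0, 0], 1],
    [[-0.26, 0.01, 0.18], [0, 0, 0], 1],
    [[-0.26, 0.01, 0.29], [0, 0, 0], 1],
    [[-0.26, 0.01, 0.34], [0, 0, 0], 1],
    [[-0.26, 0.01, 0.365], [0, 0, 0], 1],
    [[-0.26, 0.01, 0.376], [0, 0, 0], 1],
    [[-0.26, 0.01, 0.376], [0, 0, 0], 1],
    [[-0.26, 0.01, 0.376], [0, 0, 0], 1],
  ],
)

```text
clock: 4.55
tcp_pos: [0.6136, -0.0782, 0.0311]
tool_rot: [0.707, 0.707, 0.001, 0.001]
force: [-0.0, 0.3, 0.1]
grip_width: 0.037
```

Call:
servo_tool(
  deltas=[
    [[0, 0, 0], [0, 0, 0], 0.5],
    [[0, 0, 0], [0, 0, 0], 0.3],
    [[0, 0, 0], [0, 0, 0], 0],
    [[0, 0, 0], [0, 0, 0], 0],
    [[0, 0, 0], [0, 0, 0], 0],
    [[0, 0, 0], [0, 0, 0], 0],
    [[0, 0, -0.12], [0, 0, 0], 0],
    [[0, 0, -0.27], [0, 0, 0], 0],
    [[0, 0, -0.4], [0, 0, 0], 0],
    [[0, 0, -0.4], [0, 0, 0], 0],
    [[0, 0, -0.4], [0, 0, 0], 0],
  ],
)

```text
clock: 5.47
tcp_pos: [0.6141, -0.0791, 0.132]
tool_rot: [0.707, 0.707, 0.001, 0.002]
force: [-0.7, -0.5, -0.6]
grip_width: 0.0854
```

```bash
python3 - <<'E'
from h import *
c=wrist('w3',.044); g=c["image"].max(2)
for ce,a,b in blobs(g<90,300,9000): print(a,np.round(ce),b,np.round(ray(c,*ce,.014),4),np.round(ray(c,b[0]+b[2]/2-.5,b[1]+b[3]/2-.5,.014),4))
E
```

```text
5.5167 [ 0.6130013  -0.07869905  0.12989358] [[0.0, 1.0, 0.001], [1.0, -0.0, -0.0], [-0.0, 0.001, -1.0]] 0.08546113090409654
 wheel 1943 [250 187  57  54] [278. 214.] [ 0.6142 -0.0792]
8376 [273.  82.] [223  30 102 106] [0.6114 0.0025] [0.6115 0.0025]
613 [ 69. 132.] [ 48 111  39  60] [ 0.4716 -0.0299] [ 0.4689 -0.0355]
1170 [100. 194.] [ 80 141  35  89] [ 0.4857 -0.074 ] [ 0.4849 -0.0671]
1786 [273. 171.] [226 151  93  81] [ 0.6107 -0.0574] [ 0.6102 -0.0718]
965 [ 75. 288.] [ 44 261  52  58] [ 0.4553 -0.1503] [ 0.4511 -0.1515]
3905 [278. 303.] [236 260  84  75] [ 0.6146 -0.1646] [ 0.6141 -0.1588]
```

View pics/w3.png

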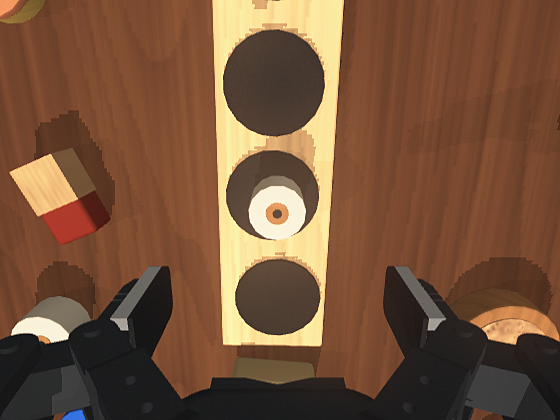

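Wheel_38 at (278,214) lies flat on pad 2, measured within 2 mm of its centre. Pad 3 is at (.6115,.0025) and pad 1 at (.614,-.159). wheel_28 is next.

Call:
servo_tool(
  deltas=[
    [[1, -0.55, 0], [0, 0, 0], 0],
    [[1, -0.55, 0], [0, 0, 0], 0],
    [[1, -0.55, 0], [0, 0, 0], 0],
    [[1, -0.55, 0], [0, 0, 0], 0],
    [[1, -0.55, 0], [0, 0, 0], 0],
    [[1, -0.55, 0], [0, 0, 0], 0],
    [[1, -0.55, 0], [0, 0, 0], 0],
    [[1, -0.55, 0], [0, 0, 0], 0],
  ],
)

```text
clock: 6.18
tcp_pos: [0.4709, 0.1759, 0.1276]
tool_rot: [0.705, 0.709, -0.001, -0.002]
force: [0.7, -0.5, 0.4]
grip_width: 0.0855
```

Call:
servo_tool(
  deltas=[
    [[0.676, -0.5, 0], [0, 0, 0], 0],
    [[0.676, -0.5, 0], [0, 0, 0], 0],
    [[0.676, -0.5, 0], [0, 0, 0], 0],
    [[0.676, -0.5, 0], [0, 0, 0], 0],
    [[0.676, -0.5, 0], [0, 0, 0], 0],
    [[0.676, -0.5, 0], [0, 0, 0], 0],
    [[0.676, -0.5, 0], [0, 0, 0], 0],
    [[0.676, -0.5, 0], [0, 0, 0], 0],
    [[0.676, -0.5, 0], [0, 0, 0], 0],
  ],
)

```text
clock: 6.93
tcp_pos: [0.3505, 0.3395, 0.1285]
tool_rot: [0.708, 0.707, -0.001, 0.0]
force: [-0.0, 0.0, 0.5]
grip_width: 0.0855
```

```bash
python3 -c "
from h import *
wrist('w4',.03)"
```

```text
6.9833 [0.35069995 0.33942442 0.12871482] [[0.002, 1.0, -0.001], [1.0, -0.002, -0.001], [-0.001, -0.001, -1.0]] 0.08530928668231308
 wheel 812 [263 193  40  38] [282. 213.] [0.3531 0.337 ]
```

Call:
servo_tool(
  deltas=[
    [[-0.01, 0.01, 0.16], [0, 0, 0], 0],
    [[-0.01, 0.01, 0.32], [0, 0, 0], 0],
    [[-0.01, 0.01, 0.42], [0, 0, 0], 0],
    [[-0.01, 0.01, 0.455], [0, 0, 0], 0],
    [[-0.01, 0.01, 0.455], [0, 0, 0], 0],
    [[-0.01, 0.01, 0.455], [0, 0, 0], 0],
    [[-0.01, 0.01, 0.455], [0, 0, 0], 0.7],
    [[-0.01, 0.01, 0.455], [0, 0, 0], 1],
    [[-0.01, 0.01, 0.455], [0, 0, 0], 1],
    [[-0.01, 0.01, 0.455], [0, 0, 0], 1],
    [[-0.01, 0.01, 0.455], [0, 0, 0], 1],
    [[-0.01, 0.01, 0.455], [0, 0, 0], 1],
    [[-0.01, 0.01, 0.455], [0, 0, 0], 1],
    [[-0.01, 0.01, 0.455], [0, 0, 0], 1],
    [[-0.01, 0.01, 0.455], [0, 0, 0], 1],
  ],
)

```text
clock: 8.23
tcp_pos: [0.353, 0.3383, 0.0164]
tool_rot: [0.707, 0.707, 0.001, 0.0]
force: [-1.4, -0.8, 6.1]
grip_width: 0.0268
```

Call:
servo_tool(
  deltas=[
    [[0, 0, -0.1], [0, 0, 0], 1],
    [[0, 0, -0.25], [0, 0, 0], 1],
    [[0, 0, -0.4], [0, 0, 0], 1],
    [[-0.12, 0.06, -0.46], [0, 0, 0], 1],
    [[-0.26, 0.13, -0.46], [0, 0, 0], 1],
    [[-0.4, 0.2, -0.46], [0, 0, 0], 1],
    [[-0.54, 0.27, -0.46], [0, 0, 0], 1],
    [[-0.68, 0.35, -0.46], [0, 0, 0], 1],
    [[-0.82, 0.43, -0.46], [0, 0, 0], 1],
    [[-0.94, 0.49, -0.46], [0, 0, 0], 1],
    [[-1, 0.52, -0.46], [0, 0, 0], 1],
    [[-1, 0.52, -0.46], [0, 0, 0], 1],
    [[-1, 0.52, -0.46], [0, 0, 0], 1],
  ],
)

```text
clock: 9.32
tcp_pos: [0.4826, 0.0874, 0.1305]
tool_rot: [0.708, 0.706, -0.0, -0.0]
force: [0.0, -0.4, 0.6]
grip_width: 0.0265
```

Call:
servo_tool(
  deltas=[
    [[-0.12, 0.06, 0], [0, 0, 0], 1],
    [[-0.26, 0.13, 0], [0, 0, 0], 1],
    [[-0.4, 0.21, 0], [0, 0, 0], 1],
    [[-0.54, 0.28, 0], [0, 0, 0], 1],
    [[-0.68, 0.36, 0], [0, 0, 0], 1],
    [[-0.82, 0.44, 0], [0, 0, 0], 1],
    [[-0.94, 0.5, 0], [0, 0, 0], 1],
    [[-0.99, 0.524, 0], [0, 0, 0], 1],
    [[-0.99, 0.524, 0], [0, 0, 0], 1],
    [[-0.99, 0.524, 0], [0, 0, 0], 1],
    [[-0.99, 0.524, 0], [0, 0, 0], 1],
  ],
)

```text
clock: 10.23
tcp_pos: [0.6132, -0.1576, 0.1305]
tool_rot: [0.707, 0.708, 0.0, -0.0]
force: [0.4, 0.1, -0.7]
grip_width: 0.0269
```

Call:
servo_tool(
  deltas=[
    [[-0.008, 0, 0.13], [0, 0, 0], 1],
    [[-0.008, 0, 0.27], [0, 0, 0], 1],
    [[-0.008, 0, 0.35], [0, 0, 0], 1],
    [[-0.008, 0, 0.38], [0, 0, 0], 1],
    [[-0.008, 0, 0.4], [0, 0, 0], 1],
    [[-0.008, 0, 0.4], [0, 0, 0], 1],
    [[-0.008, 0, 0.4], [0, 0, 0], 1],
  ],
)

```text
clock: 10.82
tcp_pos: [0.6144, -0.1609, 0.0324]
tool_rot: [0.707, 0.708, 0.0, 0.001]
force: [0.9, 0.1, 0.3]
grip_width: 0.0268
```

Call:
servo_tool(
  deltas=[
    [[0, 0, 0], [0, 0, 0], 0.6],
    [[0, 0, 0], [0, 0, 0], 0.4],
    [[0, 0, 0], [0, 0, 0], 0],
    [[0, 0, 0], [0, 0, 0], 0],
    [[0, 0, 0], [0, 0, 0], 0],
    [[0, 0, 0], [0, 0, 0], 0],
    [[0, 0, -0.12], [0, 0, 0], 0],
    [[0, 0, -0.27], [0, 0, 0], 0],
    [[0, 0, -0.4], [0, 0, 0], 0],
    [[0, 0, -0.4], [0, 0, 0], 0],
    [[0, 0, -0.4], [0, 0, 0], 0],
  ],
)

```text
clock: 11.73
tcp_pos: [0.615, -0.1623, 0.1334]
tool_rot: [0.707, 0.707, 0.001, 0.002]
force: [-0.7, 0.1, -0.1]
grip_width: 0.0855
```

```bash
python3 - <<'E'
from h import *
c=wrist('w5',.044); g=c["image"].max(2)
for ce,a,b in blobs(g<90,1000,9000): print(a,np.round(ce),b,np.round(ray(c,b[0]+b[2]/2-.5,b[1]+b[3]/2-.5,.014),4))
E
```

```text
11.7833 [ 0.61395933 -0.16173462  0.13114236] [[0.0, 1.0, 0.001], [1.0, -0.0, -0.001], [-0.001, 0.001, -1.0]] 0.08555767457951757
 wheel 2686 [245  45  63  66] [276.  78.] [ 0.6142 -0.0788]
 wheel 799 [258 194  41  39] [278. 213.] [ 0.6149 -0.1624]
 wheel 2334 [  0 213  54  60] [ 19. 244.] [ 0.4428 -0.1833]
 wheel 1856 [245 309  51  42] [272. 322.] [ 0.6106 -0.2448]
3448 [67. 47.] [ 10   0  89 112] [ 0.47   -0.0641]
3748 [268.  57.] [220  20 101 107] [ 0.6101 -0.0748]
3012 [290. 191.] [231 152  92  88] [ 0.6143 -0.1588]
3572 [512. 187.] [448 154 112  88] [ 0.7804 -0.1607]
1701 [ 52. 187.] [ 14 159  65  68] [ 0.4475 -0.1563]
```

View pics/w5.png

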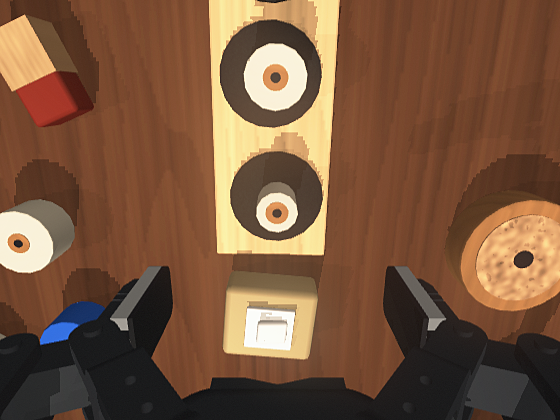

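Wheel_28 at (278,213) is on pad 1, about 3.5 mm off centre, and wheel_38 at (276,78) is still well on pad 2. Next is the wheel at (19,244). By size it should be wheel_48, and the blue one beside it is not meant.

Call:
servo_tool(
  deltas=[
    [[-0.104, -0.72, 0], [0, 0, 0], 0],
    [[-0.104, -0.72, 0], [0, 0, 0], 0],
    [[-0.104, -0.72, 0], [0, 0, 0], 0],
    [[-0.104, -0.72, 0], [0, 0, 0], 0],
    [[-0.104, -0.72, 0], [0, 0, 0], 0],
    [[-0.104, -0.72, 0], [0, 0, 0], 0],
    [[-0.104, -0.72, 0], [0, 0, 0], 0],
    [[-0.104, -0.72, 0], [0, 0, 0], 0],
  ],
)

```text
clock: 12.45
tcp_pos: [0.4338, -0.1873, 0.1299]
tool_rot: [0.707, 0.707, 0.0, -0.0]
force: [0.3, 0.0, 0.4]
grip_width: 0.0854
```

```bash
python3 -c "
from h import *
wrist('w6',.03)"
```

```text
12.5 [ 0.43402582 -0.18729257  0.12999792] [[-0.0, 1.0, -0.0], [1.0, 0.0, 0.001], [0.001, -0.0, -1.0]] 0.08524589678173541
 wheel 2055 [492 281  61  46] [520. 300.] [ 0.6117 -0.258 ]
 wheel 2935 [153 330  71  60] [187. 361.] [ 0.3627 -0.3122]
```

View pics/w6.png

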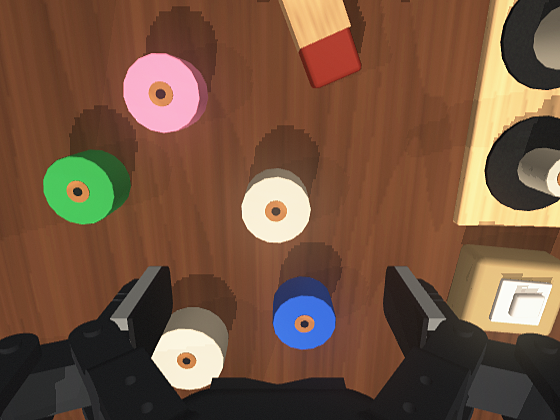

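The wheel at (276,211) is 68 px across, which fits 48 mm, and it is off-white, so it is wheel_48. Blue (304,315), pink (162,93) and green (85,188) are decoys, and wheel_58 is at (187,355). The fingers have room to go down.

Call:
servo_tool(
  deltas=[
    [[0, 0, 0.16], [0, 0, 0], 0],
    [[0, 0, 0.32], [0, 0, 0], 0],
    [[0, 0, 0.42], [0, 0, 0], 0],
    [[0, 0, 0.462], [0, 0, 0], 0],
    [[0, 0, 0.462], [0, 0, 0], 0],
    [[0, 0, 0.462], [0, 0, 0], 0],
    [[0, 0, 0.462], [0, 0, 0], 0.6],
    [[0, 0, 0.462], [0, 0, 0], 1],
    [[0, 0, 0.462], [0, 0, 0], 1],
    [[0, 0, 0.462], [0, 0, 0], 1],
    [[0, 0, 0.462], [0, 0, 0], 1],
    [[0, 0, 0.462], [0, 0, 0], 1],
    [[0, 0, 0.462], [0, 0, 0], 1],
  ],
)

```text
clock: 13.58
tcp_pos: [0.4346, -0.1883, 0.0168]
tool_rot: [0.707, 0.707, 0.0, 0.001]
force: [-0.3, 0.9, 6.3]
grip_width: 0.0466
```

Call:
servo_tool(
  deltas=[
    [[0, 0, -0.1], [0, 0, 0], 1],
    [[0, 0, -0.25], [0, 0, 0], 1],
    [[0, 0, -0.4], [0, 0, 0], 1],
    [[0.08, 0.07, -0.46], [0, 0, 0], 1],
    [[0.19, 0.17, -0.46], [0, 0, 0], 1],
    [[0.3, 0.28, -0.46], [0, 0, 0], 1],
    [[0.41, 0.38, -0.46], [0, 0, 0], 1],
    [[0.52, 0.49, -0.46], [0, 0, 0], 1],
    [[0.63, 0.59, -0.46], [0, 0, 0], 1],
    [[0.72, 0.68, -0.46], [0, 0, 0], 1],
    [[0.76, 0.712, -0.46], [0, 0, 0], 1],
    [[0.76, 0.712, -0.46], [0, 0, 0], 1],
    [[0.76, 0.712, -0.46], [0, 0, 0], 1],
    [[0.76, 0.712, -0.46], [0, 0, 0], 1],
  ],
)

```text
clock: 14.75
tcp_pos: [0.6112, 0.002, 0.1304]
tool_rot: [0.707, 0.707, -0.0, 0.0]
force: [0.6, -0.1, -0.7]
grip_width: 0.0466
```

Call:
servo_tool(
  deltas=[
    [[0, 0, 0.13], [0, 0, 0], 1],
    [[0, 0, 0.27], [0, 0, 0], 1],
    [[0, 0, 0.35], [0, 0, 0], 1],
    [[0, 0, 0.38], [0, 0, 0], 1],
    [[0, 0, 0.398], [0, 0, 0], 1],
    [[0, 0, 0.398], [0, 0, 0], 1],
    [[0, 0, 0.398], [0, 0, 0], 1],
  ],
)

```text
clock: 15.33
tcp_pos: [0.6122, 0.0016, 0.0322]
tool_rot: [0.707, 0.707, 0.001, 0.001]
force: [0.5, 0.2, -0.5]
grip_width: 0.0464
```

Call:
servo_tool(
  deltas=[
    [[0, 0, 0], [0, 0, 0], 0.4],
    [[0, 0, 0], [0, 0, 0], 0.2],
    [[0, 0, 0], [0, 0, 0], 0],
    [[0, 0, 0], [0, 0, 0], 0],
    [[0, 0, 0], [0, 0, 0], 0],
    [[0, 0, 0], [0, 0, 0], 0],
    [[0, 0, -0.12], [0, 0, 0], 0],
    [[0, 0, -0.27], [0, 0, 0], 0],
    [[0, 0, -0.4], [0, 0, 0], 0],
    [[0, 0, -0.4], [0, 0, 0], 0],
    [[0, 0, -0.4], [0, 0, 0], 0],
  ],
)

```text
clock: 16.25
tcp_pos: [0.6132, 0.0022, 0.1332]
tool_rot: [0.707, 0.707, 0.001, 0.002]
force: [-0.0, 0.3, -0.2]
grip_width: 0.0851
```

```bash
python3 - <<'E'
from h import *
c=wrist('w7',.044); g=c["image"].max(2)
for ce,a,b in blobs(g<90,1000,12000): print(a,np.round(ce),b,np.round(ray(c,b[0]+b[2]/2-.5,b[1]+b[3]/2-.5,.014),4))
E
```

```text
16.3 [0.61199563 0.00244971 0.13109706] [[-0.0, 1.0, 0.001], [1.0, 0.0, -0.0], [-0.0, 0.001, -1.0]] 0.08565087160042278
 wheel 1431 [254 299  51  44] [279. 321.] [ 0.6142 -0.0795]
8409 [276.  78.] [226  25 101 107] [0.6122 0.0867]
2859 [40. 57.] [ 0 27 76 80] [0.4562 0.0938]
2119 [270. 287.] [232 256  84  70] [ 0.61   -0.0723]
```

View pics/w7.png

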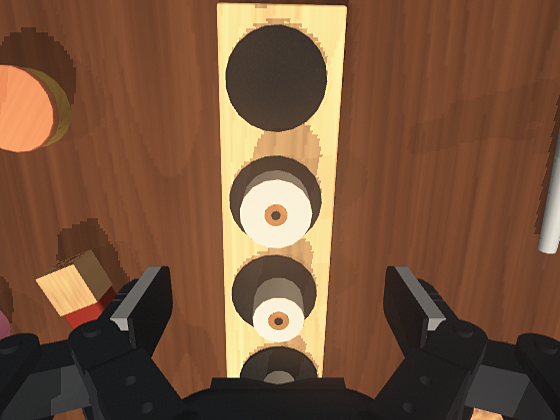

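Wheel_48 at (276,214) is on pad 3, and the free pad 4 is at (276,78). wheel_58 is last.

Call:
servo_tool(
  deltas=[
    [[-0.8, -0.6, 0], [0, 0, 0], 0],
    [[-0.8, -0.6, 0], [0, 0, 0], 0],
    [[-0.8, -0.6, 0], [0, 0, 0], 0],
    [[-0.8, -0.6, 0], [0, 0, 0], 0],
    [[-0.8, -0.6, 0], [0, 0, 0], 0],
    [[-0.8, -0.6, 0], [0, 0, 0], 0],
    [[-0.8, -0.6, 0], [0, 0, 0], 0],
    [[-0.8, -0.6, 0], [0, 0, 0], 0],
  ],
)

```text
clock: 16.97
tcp_pos: [0.4598, -0.1987, 0.1291]
tool_rot: [0.709, 0.706, -0.0, -0.001]
force: [-0.2, 0.8, 1.1]
grip_width: 0.0852
```

Call:
servo_tool(
  deltas=[
    [[-0.458, -0.398, 0], [0, 0, 0], 0],
    [[-0.458, -0.398, 0], [0, 0, 0], 0],
    [[-0.458, -0.398, 0], [0, 0, 0], 0],
    [[-0.458, -0.398, 0], [0, 0, 0], 0],
    [[-0.458, -0.398, 0], [0, 0, 0], 0],
    [[-0.458, -0.398, 0], [0, 0, 0], 0],
    [[-0.458, -0.398, 0], [0, 0, 0], 0],
    [[-0.458, -0.398, 0], [0, 0, 0], 0],
    [[-0.458, -0.398, 0], [0, 0, 0], 0],
  ],
)

```text
clock: 17.72
tcp_pos: [0.3629, -0.3108, 0.1303]
tool_rot: [0.706, 0.708, 0.0, -0.0]
force: [-0.0, 0.0, -0.0]
grip_width: 0.0853
```

```bash
python3 -c "
from h import *
wrist('w8',.03)"
```

```text
17.7667 [ 0.36279308 -0.31099878  0.13033428] [[-0.002, 1.0, -0.0], [1.0, 0.002, 0.0], [0.0, -0.0, -1.0]] 0.08541966651783188
```

View pics/w8.png

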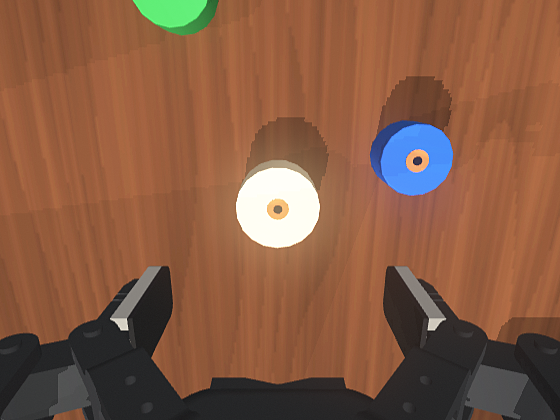

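The wheel at (278,208) is 84 px across, which fits 58 mm, and it is centred. The blue one at (417,160) is clear of the fingers.

Call:
servo_tool(
  deltas=[
    [[0, 0, 0.16], [0, 0, 0], 0],
    [[0, 0, 0.32], [0, 0, 0], 0],
    [[0, 0, 0.42], [0, 0, 0], 0],
    [[0, 0, 0.465], [0, 0, 0], 0],
    [[0, 0, 0.465], [0, 0, 0], 0],
    [[0, 0, 0.465], [0, 0, 0], 0],
    [[0, 0, 0.465], [0, 0, 0], 0.6],
    [[0, 0, 0.465], [0, 0, 0], 1],
    [[0, 0, 0.465], [0, 0, 0], 1],
    [[0, 0, 0.465], [0, 0, 0], 1],
    [[0, 0, 0.465], [0, 0, 0], 1],
    [[0, 0, 0.465], [0, 0, 0], 1],
    [[0, 0, 0.465], [0, 0, 0], 1],
  ],
)

```text
clock: 18.85
tcp_pos: [0.3629, -0.3133, 0.0165]
tool_rot: [0.707, 0.707, -0.0, 0.002]
force: [-0.2, 1.2, 7.1]
grip_width: 0.0564
```

Call:
servo_tool(
  deltas=[
    [[0, 0, -0.1], [0, 0, 0], 1],
    [[0, 0, -0.25], [0, 0, 0], 1],
    [[0, 0, -0.4], [0, 0, 0], 1],
    [[0.08, 0.05, -0.46], [0, 0, 0], 1],
    [[0.2, 0.12, -0.46], [0, 0, 0], 1],
    [[0.32, 0.2, -0.46], [0, 0, 0], 1],
    [[0.44, 0.27, -0.46], [0, 0, 0], 1],
    [[0.56, 0.35, -0.46], [0, 0, 0], 1],
    [[0.68, 0.42, -0.46], [0, 0, 0], 1],
    [[0.77, 0.48, -0.46], [0, 0, 0], 1],
    [[0.8, 0.5, -0.46], [0, 0, 0], 1],
    [[0.8, 0.5, -0.46], [0, 0, 0], 1],
    [[0.8, 0.5, -0.46], [0, 0, 0], 1],
  ],
)

```text
clock: 19.93
tcp_pos: [0.4872, -0.1122, 0.13]
tool_rot: [0.707, 0.707, -0.0, 0.0]
force: [-0.6, -0.8, -0.8]
grip_width: 0.0565
```

Call:
servo_tool(
  deltas=[
    [[0.12, 0.07, 0], [0, 0, 0], 1],
    [[0.25, 0.16, 0], [0, 0, 0], 1],
    [[0.38, 0.24, 0], [0, 0, 0], 1],
    [[0.51, 0.32, 0], [0, 0, 0], 1],
    [[0.64, 0.4, 0], [0, 0, 0], 1],
    [[0.75, 0.47, 0], [0, 0, 0], 1],
    [[0.794, 0.498, 0], [0, 0, 0], 1],
    [[0.794, 0.498, 0], [0, 0, 0], 1],
    [[0.794, 0.498, 0], [0, 0, 0], 1],
    [[0.794, 0.498, 0], [0, 0, 0], 1],
  ],
)

```text
clock: 20.77
tcp_pos: [0.6113, 0.0848, 0.1294]
tool_rot: [0.708, 0.707, -0.0, 0.0]
force: [-0.7, 0.5, -0.4]
grip_width: 0.0564
```

Call:
servo_tool(
  deltas=[
    [[0, 0, 0.13], [0, 0, 0], 1],
    [[0, 0, 0.27], [0, 0, 0], 1],
    [[0, 0, 0.35], [0, 0, 0], 1],
    [[0, 0, 0.38], [0, 0, 0], 1],
    [[0, 0, 0.395], [0, 0, 0], 1],
    [[0, 0, 0.395], [0, 0, 0], 1],
    [[0, 0, 0.395], [0, 0, 0], 1],
  ],
)

```text
clock: 21.35
tcp_pos: [0.6122, 0.0854, 0.032]
tool_rot: [0.708, 0.707, 0.001, 0.001]
force: [-0.2, -0.1, -0.5]
grip_width: 0.0569
```

Call:
servo_tool(
  deltas=[
    [[0, 0, 0], [0, 0, 0], 0.3],
    [[0, 0, 0], [0, 0, 0], 0.1],
    [[0, 0, 0], [0, 0, 0], 0],
    [[0, 0, 0], [0, 0, 0], 0],
    [[0, 0, 0], [0, 0, 0], 0],
    [[0, 0, 0], [0, 0, 0], 0],
    [[0, 0, -0.12], [0, 0, 0], 0],
    [[0, 0, -0.27], [0, 0, 0], 0],
    [[0, 0, -0.42], [0, 0, 0], 0],
    [[-0.2, 0, -0.7], [0, 0, 0], 0],
    [[-0.3, 0, -0.8], [0, 0, 0], 0],
    [[-0.34, 0, -0.84], [0, 0, 0], 0],
    [[-0.34, 0, -0.84], [0, 0, 0], 0],
    [[-0.34, 0, -0.84], [0, 0, 0], 0],
  ],
)

```text
clock: 22.52
tcp_pos: [0.613, -0.0006, 0.2438]
tool_rot: [0.708, 0.706, 0.001, 0.002]
force: [0.5, 0.5, 0.4]
grip_width: 0.0854
```

```bash
python3 - <<'E'
from h import *
c=wrist('w9',.044); g=c["image"].max(2)
for ce,a,b in blobs(g<90,500,12000): print(a,np.round(ce),b,np.round(ray(c,b[0]+b[2]/2-.5,b[1]+b[3]/2-.5,.014),4))
E
```

```text
22.5667 [0.61214954 0.00079989 0.24135814] [[0.002, 1.0, 0.002], [1.0, -0.002, -0.0], [-0.0, 0.002, -1.0]] 0.08535124535102823
 wheel 1659 [252 150  50  49] [277. 175.] [6.127e-01 5.000e-04]
 wheel 769 [261 236  36  33] [279. 253.] [ 0.6146 -0.0798]
 wheel 264 [268 313  24  21] [280. 324.] [ 0.6153 -0.1633]
505 [302.  19.] [266   0  61  35] [0.6309 0.1399]
588 [478.  93.] [465   0  28 193] [0.8083 0.0705]
1175 [108.  63.] [78 44 57 54] [0.4523 0.0946]
746 [ 61. 238.] [ 36 220  45  43] [ 0.3761 -0.0787]
1454 [279. 301.] [250 279  58  50] [ 0.6144 -0.1576]
```

View pics/w9.png

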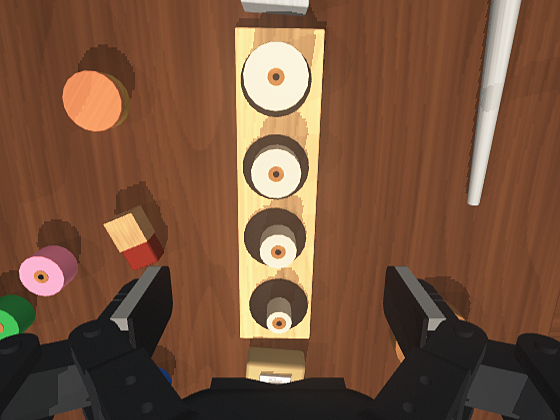

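All four wheels lie flat on their pads, in order. I'll cross-check with the scene camera, then hand in.

```bash
python3 - <<'E'
from h import *
c=vision.camera("scene"); pads=[(.6139,.0811),(.6136,-.003),(.6124,-.0799),(.6163,-.1638)]
m=masks(c["image"]); h=m["hsv"]
for p in pads:
    u,v=proj(c,[*p,.044]); u0,v0=int(u)-9,int(v)-7
    s=(h[v0:v0+15,u0:u0+19,1]>70)&(h[v0:v0+15,u0:u0+19,0]<22)
    for ce,a,b in blobs(s,6):
        x=ray(c,ce[0]+u0,ce[1]+v0,.044); print(p,a,x.round(4),"off mm",(np.linalg.norm(x-p)*1e3).round(1))
s=manip.observe(); print(s["clock"],s["qd"].round(3))
E
```

```text
(0.6139, 0.0811) 13 [0.6113 0.0882] off mm 7.6
(0.6136, -0.003) 9 [0.5871 0.0073] off mm 28.5
(0.6136, -0.003) 17 [0.6118 0.0016] off mm 4.9
(0.6124, -0.0799) 32 [ 0.5912 -0.0714] off mm 22.8
(0.6124, -0.0799) 22 [ 0.6128 -0.0781] off mm 1.8
(0.6163, -0.1638) 6 [ 0.5924 -0.1593] off mm 24.4
(0.6163, -0.1638) 28 [ 0.6142 -0.1618] off mm 2.9
22.6167 [ 0.02   0.013 -0.031 -0.004  0.     0.001]
```

```bash
python3 -c "
from bench import manip
print(manip.finish_job())"
```

```text
the job is handed in; nothing more can be done
None
```

All four wheels are on the strip: 28, 38, 48 and 58 mm in order, counting from the switch box. I handed the job in at about 22.6 s of the 83 s allowed; no verdict was reported.

- **Final wrist picture:** all four wheels lie flat on their pads in the right order. The arm was lifted well clear with the gripper open.
- **Wheel offsets from the pad centres (scene camera):** 2.9 mm for wheel_28, 1.8 mm for wheel_38, 4.9 mm for wheel_48 and 7.6 mm for wheel_58. The limit is 15 mm.
- **Disagreements:** the scene and wrist cameras differ by about 4–6 mm on where the pads are, mostly along the row. By the wrist camera, wheel_58 was set down within about 2 mm of its pad centre. The scene check also picked up stray wood-coloured blobs 23–28 mm off. I ignored them because they lie beside the wheels, not on their hubs.
- **Not checked:** I did not compare the blue, green and pink discs with their starting positions, but nothing I did touched them.

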